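# Turn the model case's tag to the reader against the post

### The arm

A 6-joint arm with a two-finger parallel gripper is mounted at the origin on the work surface. World frame = base frame: x ahead of the robot, y to its left, z up, the work surface at z = 0. Lengths are in mm, angles in rad, forces in N, time in s.
With the tool pointing down it reaches from about 350 to 975 mm from the base axis. Payload 7.1 kg.
Tool frame: the origin (TCP) lies at the very end of the fingers, on their centre line; the grasp point (between the pads) lies 19 mm behind it (ctrl.grasp_offset is the distance from the TCP to the grasp point, in mm); z points along the fingers, y is the line along which they close (so a half turn about z gives the same grasp; the last joint's range is limited). The gripper opens to 88 mm and grips with 3 to 60 N. Pads are 20 mm wide; open, the fingers measure 115 mm over their backs; the gripper's body (75 mm by 178 mm) begins 61 mm behind the grasp point.
Start: joints at [-1.207, 0.423, 1.63, -0, 1.089, -0.019], TCP at [233.465, -579.74, 183.275] pointing down, gripper open.
Joint ranges: [-3, 3], [-0.9, 2.11], [0.09, 2.58], [-1.31, 4.45], [0.11, 2.69], [-2.54, 2.54]. Speed limits (rad/s): [2.39, 2.39, 3.01, 3.14, 3.14, 3.14].

### API

Orientations are given as a rotation vector (axis times angle).
In Python, from workcell import ctrl, viewer, ticket, models gives the robot as it stands.
- The arm moves only by the tool play_rows, never from a script. Its arguments are lists of equal length, an entry for each row: "dp": the shift along the world's x, y, z in mm, a list of three; "yaw": the turn about the world's z in degrees. In form: {"dp": [[tx, ty, tz], ...], "yaw": [yaw, ...]}. A call has 1 to 8 rows; each row shifts and turns the commanded pose from where the row before left it; what a row does not reach is not made up. A row lasts 1/12 s, in which the tool goes at most 41.7 mm and 7.16 degrees, less where a joint would pass 70% of its speed; a pose out of reach is approached as far as the arm can. A call is refused whole if a number of a shift passes 41.7 or a number of a turn 7.16, either way. A call with a gripper value outside its range is refused whole. "gripper" is the closure, from 0 (fully open) to 1 (shut), set as the call begins (left out, the last holds). The fingers move at their own pace and stop on an object; the grip force is fixed at half the most. Time passes only in rows, so rows that do not move let the fingers close. It gives the time, the measured TCP pose, the force, the opening and the grip force at its end, in the units of the state.
- ctrl.get_obs(): the state, without advancing time (a new reading comes with each control period).
- viewer.get_image(name): name is "scene" or "top" or "wrist"; returns a dict with "pixels" (384x512x3 uint8, red, green, blue), "range_z" (384x512 float32, mm along the optical axis (not along the pixel's ray), 0 where there is no reading), "fx", "fy", "cx", "cy" (pixels), "T" (4x4, takes a point from camera to world coordinates); the wrist camera has in their place "hand_eye" (4x4, takes a point from camera to tool coordinates, whose origin is the TCP and whose axes are the flange's). Camera axes: x right, y up, looking along -z (the intrinsics and any distortion apply to the point x, -y, -z); pixel columns grow to the right and rows downward; lengths in mm; the calibration is good to about 2 mm. A picture is of the moment at which its call begins: read the wrist's pose just before it.
- ticket.close_job(): hands the job in; it is judged then, once.
Trained networks look in a picture, given as the dict that the camera call returned (one of the last four; its "shot" number tells which), for a name from the list of things; names that differ only in an ending like _2 or _b are one class to them, and where a whole thing is asked for, a point or a joint stands for the part that bears it (a point fixed in the world has none). Each returns a list of dicts, best first, with "conf" (0 to 1); they miss things now and then, are a little off and sometimes report something else, mostly with a low value. They report only what shows in the picture. A call takes as long as a camera call. They do not tell look-alikes from the thing itself.
- models.look_for(picture, name): "bbox" ([centre column, centre row, width, height] in pixels, round what is visible of it).
- models.landmark_of(picture, name): "location" ([column, row] in pixels: a listed point, or the origin of a listed thing).
The state is a dict: "t": time; "qpos": joint angles; "qvel": joint speeds; "joint_torque": joint torques, N m; "ee_pos": TCP position; "orientation": TCP orientation; "ft_force": force on the tool from outside, world axes, zero at the start; "moment": the same for the moment, N m; "width": finger opening in mm; "grasp_force": force on a finger pad.
Only numpy, scipy, OpenCV 4.12 (cv2) and the standard library are available. Lean on these libraries where they do the work, as an engineer would, in place of code of your own. Each camera call takes 0.05 s, during which the arm holds its last target. There are 200 camera calls.

### The job

The blue model case has its green tag on the wrong side for the tag reader. Slide it up against the orange-banded post on the mat and, bearing against the post, push it round a quarter turn so that it stands square with the mat again, its green tag facing the reader (round and white with a black band) more or less straight across from it. Keep the case flat on the mat throughout, leave the other things on the bench alone, and leave the case standing still.

Things in the scene. Friction and masses are not known exactly. Their poses are not given: they have to be found in the camera images.
- case_center (a point): centre (half-way up) of the model case: closed square box 130 x 130 mm, 50 mm high, 0.6 kg, blue foot, clear cover with plaster jaws inside; slippery plastic (friction about 0.25), too wide to grasp, loose on the mat. Its -x axis points out of the side with the green tag (a green strip on the lid marks the same side); z up. At first the tag faces roughly the robot and 0 to 35 mm separate the opposite side from the post.
- post: fixed upright steel post with an orange band, 24 mm in diameter and 60 mm high, standing on the mat beyond the case, before the left part of its far side (10 to 60 mm to the left of the case's middle). Origin at the centre of its foot. The case pivots about it when pushed well to the right on the tag side; pushed straight opposite the post it jams.
- mat: fixed smooth grey mat, 380 mm along its x by 420 mm along its y, 3 mm thick; origin at the centre of its underside. Its x axis points away from the robot, roughly, and its y axis to the left. The case stands on it.
- reader_eye (a point): middle of the black band, 46 mm above the bench, of the tag reader: fixed round white stand, 76 mm in diameter, 81 mm high, with a black band that reads all round. It stands beside the mat, on its right (-y), about 280 mm from the mat's middle. A fixed round steel pot of instruments (68 mm in diameter, 130 mm high) stands on the left.
- cast_a: loose white plaster jaw cast, about 60 x 68 mm, 35 mm high; a bystander, to be left alone. Origin at its underside, beside the mat, nearer the robot than the reader and the pot.
- cast_b: loose jaw cast on a brown base, about 60 x 68 mm, 35 mm high; a bystander, to be left alone. Origin at its underside, beside the mat, nearer the robot than the reader and the pot.
- bottle: loose amber bottle, 56 mm in diameter, 90 mm high; a bystander, to be left alone. Origin at its underside.
- jar: loose white jar, 68 mm in diameter, 75 mm high; a bystander, to be left alone. Origin at its underside.
- bowl: loose green mixing bowl, 120 mm in diameter, 60 mm high; a bystander, to be left alone. Origin at its underside.
- spatula: loose spatula with a red handle, 190 mm long, lying along its x; a bystander, to be left alone. Origin at its underside.
- brush: loose brush, 170 mm long, lying along its x; a bystander, to be left alone. Origin at its underside.
Things that resemble listed ones, but are neither listed nor needed, are in the scene too. Leave any purple or yellow look-alike of the part that bears reader_eye alone.

How it is judged (in metres and radians):
On the way:
1. the case, bearing against the post, has been turned at least 30 degrees out of square with the mat (contact force between case and post above 0.3 N and angle between the x axis of case_center and the x axis of mat, either way round above 0.52 rad), for 0.05 s.
At the end, for the whole second after the job is handed in: The case stands flat and still on the mat, square with the mat within 12 degrees, its tag side towards the reader, and the reader's axis lies no more than 80 mm to either side of the case's middle line (angle between the x axis of case_center and the y axis of mat, either way round below 0.21 rad and x of reader_eye in the frame of case_center below -0.1 m and y of reader_eye in the frame of case_center between -0.08 and 0.08 m and angle between case_center's own z axis and vertical below 0.05 rad and height (world z) of case_center between 0.0262 and 0.035 m and linear speed of case below 0.02 m/s); the robot touches nothing.
It fails at once if the case is lifted more than 15 mm or tipped more than 12 degrees (height (world z) of case_center above 0.043 m or angle between case_center's own z axis and vertical above 0.21 rad).
It fails at once if another thing on the bench is moved more than 20 mm (distance of any of cast_a, cast_b, bottle, jar, bowl, spatula, brush from where it was at the start of the episode above 0.02 m).
It also fails if it takes over 51 s, if anything falls off the work surface, if the arm or the gripper's body presses on something with over 40 N, if the wrist force passes 120 N, or if a joint passes its speed limit or range.

## Working session

There is one attempt and no reset: what is moved stays moved. The work goes in short steps, Python scripts to look and compute and a tool call to move; the robot and the scene stay as the last step left them, time stands still between calls to the robot, and variables do not carry over. Pictures are saved under pics/ and viewed, at most 10 in all, crops included, and the job is handed in when it is done.

Besides the shell and the picture viewer there is one more tool, called as a command line: name --pt "numbers of a row" for each row, then --argument value for the rest. play_rows: Moves the arm, as the interface text tells. Its arguments: {"type":"object","properties":{"dp":{"type":"array"},"yaw":{"type":"array"},"gripper":{"type":"number"}},"required":["dp","yaw"]}

```bash
mkdir -p pics
cat > h.py <<'E'
import numpy as np, cv2
from workcell import ctrl, viewer, ticket, models
def world(p,c,r,z=None):
    """pixel -> world; by depth, or on plane z"""
    d=np.array([(c-p["cx"])/p["fx"],-(r-p["cy"])/p["fy"],-1.0]); T=np.array(p["T"])
    if z is None:
        rz=p["range_z"][int(round(r)),int(round(c))]
        return (T@np.r_[d*rz,1])[:3]
    v=T[:3,:3]@d; o=T[:3,3]
    return o+v*(z-o[2])/v[2]
def cloud(p):
    h,w=p["range_z"].shape; c,r=np.meshgrid(np.arange(w),np.arange(h)); rz=p["range_z"]
    P=np.stack([(c-p["cx"])/p["fx"]*rz,-(r-p["cy"])/p["fy"]*rz,-rz],-1)
    T=np.array(p["T"]); return P@T[:3,:3].T+T[:3,3]
E
cat > a.py <<'E'
from h import *
for n in ("top","scene"):
    p=viewer.get_image(n)
    cv2.imwrite(f"pics/{n}0.png",p["pixels"][:,:,::-1])
    print(n,[k for k in p], np.round(p["T"],2).tolist())
    for k in ("case_center","post","mat","reader_eye","cast_a","bottle","jar","bowl","spatula","brush"):
        for fn,key in((models.landmark_of,"location"),):
            for d in fn(p,k)[:3]:
                l=d[key]; print(k,round(d["conf"],2),np.round(l,0),np.round(world(p,*l)))
print(ctrl.get_obs()["t"])
E
python3 a.py
```

```text
top ['pixels', 'range_z', 'fx', 'fy', 'cx', 'cy', 'T', 'shot'] [[0.01, 1.0, -0.09, 336.26], [-1.0, 0.01, -0.01, -14.37], [-0.01, 0.09, 1.0, 1720.44], [0.0, 0.0, 0.0, 1.0]]
case_center 0.65 [267. 188.] [501.  -6.  42.]
post 0.58 [262. 164.] [600.  15.  60.]
post 0.43 [198. 204.] [436. 278.  15.]
mat 0.84 [266. 175.] [554.  -2.  54.]
reader_eye 0.78 [364. 240.] [ 295. -396.   72.]
reader_eye 0.69 [338. 174.] [ 557. -292.   81.]
reader_eye 0.6 [352. 145.] [ 676. -349.   82.]
cast_a 0.76 [332. 221.] [ 370. -276.   18.]
cast_a 0.68 [394. 203.] [ 450. -539.    1.]
cast_a 0.56 [199. 202.] [444. 276.  13.]
bottle 0.68 [333. 196.] [ 467. -271.   82.]
bottle 0.59 [269. 186.] [510. -14.  53.]
jar 0.49 [204. 180.] [528. 247.  76.]
jar 0.45 [261. 164.] [601.  18.  58.]
bowl 0.64 [396. 204.] [ 445. -541.   11.]
spatula 0.85 [373. 171.] [ 582. -448.   19.]
brush 0.6 [142. 181.] [531. 518.  12.]
scene ['pixels', 'range_z', 'fx', 'fy', 'cx', 'cy', 'T', 'shot'] [[0.44, -0.74, 0.51, 1186.06], [0.9, 0.37, -0.25, -354.44], [-0.0, 0.57, 0.82, 1212.76], [0.0, 0.0, 0.0, 1.0]]
case_center 0.69 [266. 199.] [512.  -3.  52.]
case_center 0.18 [113. 252.] [ 450. -546.    7.]
post 0.71 [283. 223.] [613.  13.  28.]
mat 0.85 [268. 216.] [567. -22.  36.]
reader_eye 0.93 [148. 229.] [ 454. -410.   70.]
reader_eye 0.77 [191. 244.] [ 573. -303.   78.]
reader_eye 0.71 [193. 279.] [ 688. -339.   77.]
cast_a 0.63 [322. 166.] [450. 274.  15.]
cast_a 0.61 [182. 205.] [ 379. -275.   15.]
bottle 0.86 [191. 227.] [ 503. -282.   56.]
jar 0.62 [331. 184.] [548. 246.  37.]
jar 0.49 [158. 280.] [ 605. -442.   -1.]
bowl 0.76 [112. 252.] [ 444. -550.    5.]
spatula 0.92 [160. 278.] [ 602. -433.   -3.]
brush 0.79 [388. 162.] [552. 510.  19.]
1.1
```

```bash
python3 -c "
import cv2
a=cv2.imread('pics/top0.png')[110:280,110:430]; cv2.imwrite('pics/topc.png',cv2.resize(a,(800,425),interpolation=cv2.INTER_CUBIC))
a=cv2.imread('pics/scene0.png')[130:320,80:360]; cv2.imwrite('pics/scenec.png',cv2.resize(a,(800,543),interpolation=cv2.INTER_CUBIC))"
```

```text
(no output)
```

View pics/topc.png

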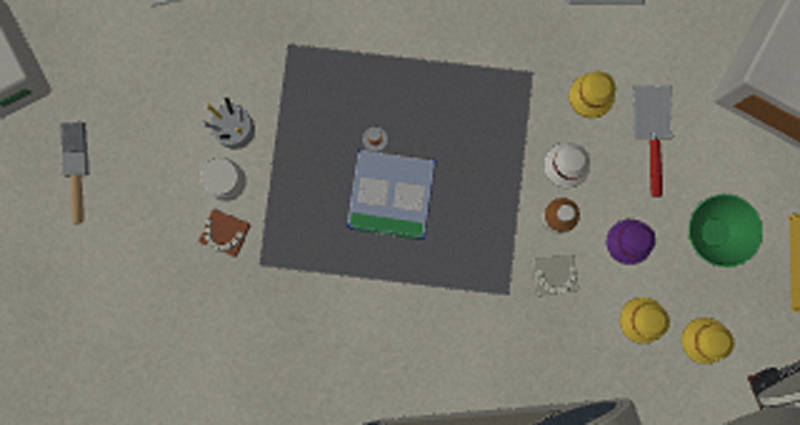

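View pics/scenec.png

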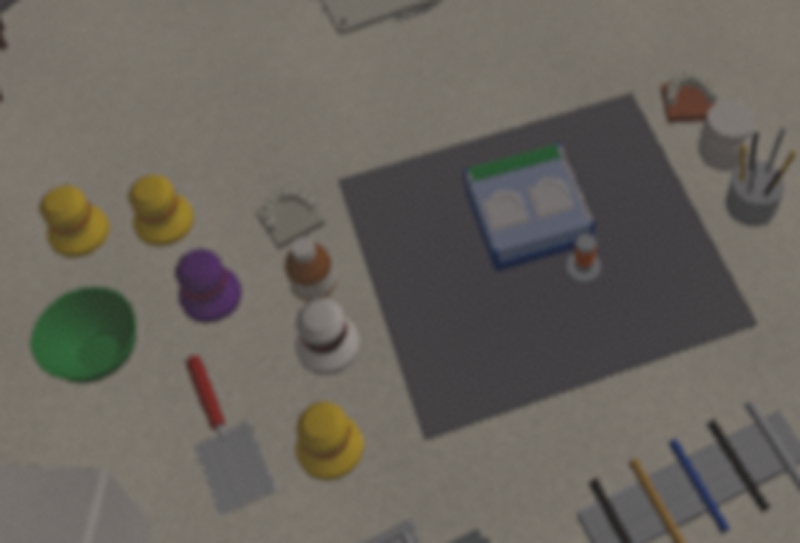

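The candidate readers are white with a black band at top-crop (567,163), purple at (631,241), and yellow at (592,93), (644,320) and (708,341). The white one beside the mat fits, and both crops confirm it. Next I'll measure the mat, case and post.

```bash
cat >> h.py <<'E'
def rect(pts):
    (c,s,a)=cv2.minAreaRect(pts.astype(np.float32)); return np.round(c),np.round(s),round(a,1)
def case_pose(p,lo=(300,-250),hi=(850,220)):
    """lid rectangle + tag direction from top/scene view"""
    W=cloud(p); hsv=cv2.cvtColor(p["pixels"],cv2.COLOR_RGB2HSV)
    box=(W[...,0]>lo[0])&(W[...,0]<hi[0])&(W[...,1]>lo[1])&(W[...,1]<hi[1])
    H,S,V=[hsv[...,i].astype(int) for i in range(3)]
    g=box&(H>45)&(H<85)&(S>110)&(W[...,2]>30)
    return W,hsv,box,g
E
cat > b.py <<'E'
from h import *
p=viewer.get_image("top"); W,hsv,box,g=case_pose(p)
H,S,V=[hsv[...,i].astype(int) for i in range(3)]
rows,cols=np.nonzero(g); G=np.array([world(p,c,r,53)[:2] for r,c in zip(rows,cols)])
print("green",len(G),rect(G))
lid=box&(W[...,2]>40)&(W[...,2]<58); 
n,lab,st,_=cv2.connectedComponentsWithStats(lid.astype(np.uint8),connectivity=4); i=1+np.argmax(st[1:,4])
rr,cc=np.nonzero(lab==i); L=np.array([world(p,c,r,53)[:2] for r,c in zip(rr,cc)]); print("lid",len(L),rect(L),L.mean(0))
m=(V<95)&(S<60)&box; m=cv2.morphologyEx((m).astype(np.uint8),cv2.MORPH_OPEN,np.ones((3,3)))
rr,cc=np.nonzero(m); M=np.array([world(p,c,r,3)[:2] for r,c in zip(rr,cc)]); print("mat",len(M),rect(M))
print("V/S mat",V[130,300],S[130,300])
for nm,(a,b,c0,c1) in {"post":(140,175,250,275),"reader":(160,190,320,355)}.items():
    s=W[a:b,c0:c1].reshape(-1,3); zt=s[:,2]; k=zt>(56 if nm=="post" else 70); print(nm,k.sum(),s[k].mean(0).round(),s[k].min(0).round(),s[k].max(0).round())
E
python3 b.py
```

```text
green 152 (array([ 463., -239.]), array([ 39., 601.]), 2.1)
lid 923 (array([504.,  -3.]), array([128., 131.]), 81.5) [505.5632647   -3.39511896]
mat 7766 (array([554., -12.]), array([418., 379.]), 83.8)
V/S mat 137 30
post 40 [560.  16. 268.] [336. -27.  56.] [ 610.   35. 1720.]
reader 112 [ 550. -284.  150.] [ 336. -321.   70.] [ 584.  -14. 1720.]
```

play_rows --pt "12 41 0" --pt "12 41 0" --pt "12 41 0" --pt "12 41 0" --pt "12 41 0" --pt "12 41 0" --pt "12 41 0" --pt "12 41 0" --yaw '[0,0,0,0,0,0,0,0]' --gripper 1

```text
t: 1.82
ee_pos: [327.2, -258.1, 183.5]
orientation: [3.084, 0.597, 0.001]
ft_force: [1.0, -0.3, -0.0]
width: 37.7
grasp_force: 0.0
```

play_rows --pt "12 41 0" --pt "12 41 0" --pt "12 41 0" --pt "12 41 0" --pt "12 41 0" --pt "12 41 0" --pt "0 10 0" --pt "0 0 0" --yaw '[0,0,0,0,0,0,0,0]'

```text
t: 2.48
ee_pos: [397.7, -7.3, 183.5]
orientation: [-3.083, -0.605, -0.001]
ft_force: [-0.2, 0.2, -0.2]
width: 0.6
grasp_force: 0.0
```

```bash
python3 -c "
from h import *
from scipy.spatial.transform import Rotation as R
o=ctrl.get_obs(); print(o['t'],o['ee_pos'],o['width'],o['ft_force']); print(R.from_rotvec(o['orientation']).as_matrix().round(2))"
```

```text
2.4833 [397.73646607  -7.3477939  183.47022934] 0.5667429024603164 [-0.18130353  0.19017475 -0.17263549]
[[ 0.93  0.38  0.  ]
 [ 0.38 -0.93  0.  ]
 [ 0.   -0.   -1.  ]]
```

play_rows --pt "0 8 -35" --pt "0 8 -35" --pt "0 2 -35" --pt "0 0 -35" --pt "0 0 -20" --pt "0 0 -5" --pt "10 -1 0" --pt "10 -2 0" --yaw '[0,0,0,0,0,0,0,0]'

```text
t: 3.15
ee_pos: [418.3, 4.5, 18.9]
orientation: [3.084, 0.597, 0.0]
ft_force: [0.3, 0.5, 1.0]
width: 0.3
grasp_force: 0.0
```

play_rows --pt "8 -1 0" --pt "8 -1 0" --pt "8 -1 0" --pt "6 -1 0" --pt "4 -1 0" --pt "4 -1 0" --pt "0 0 0" --pt "0 0 0" --yaw '[0,0,0,0,0,0,0,0]'

```text
t: 3.82
ee_pos: [455.1, -0.9, 18.2]
orientation: [-3.084, -0.598, 0.001]
ft_force: [0.0, -0.9, -0.9]
width: 0.4
grasp_force: 0.0
```

```bash
cat > s.py <<'E'
import sys; from h import *
a=[]
for n in ("top","scene"):
    p=viewer.get_image(n); c,r=(266,180) if n=="top" else (266,205)
    a.append(cv2.resize(p["pixels"][r-55:r+55,c-75:c+75,::-1],(400,293),interpolation=cv2.INTER_CUBIC))
    W=cloud(p); hs=cv2.cvtColor(p["pixels"],cv2.COLOR_RGB2HSV).astype(int); x,y,z=W[...,0],W[...,1],W[...,2]
    box=(x>350)&(x<800)&(y>-220)&(y<180)
    for nm,m in(("green",box&(hs[...,0]>45)&(hs[...,0]<85)&(hs[...,1]>110)&(z>44)),("lid",box&(z>44)&(z<60))):
        k,lab,st,_=cv2.connectedComponentsWithStats(m.astype(np.uint8),connectivity=4)
        if k<2: continue
        i=1+np.argmax(st[1:,4]); rr,cc=np.nonzero(lab==i)
        print(n,nm,len(rr),rect(np.array([world(p,u,v,53)[:2] for v,u in zip(rr,cc)])))
cv2.imwrite("pics/"+sys.argv[1]+".png",np.hstack(a)); o=ctrl.get_obs(); print(o["t"],o["ee_pos"].round() if hasattr(o["ee_pos"],"round") else o["ee_pos"],np.round(o["ft_force"],1))
E
python3 s.py s1
```

```text
top lid 241 (array([549., -10.]), array([128.,  41.]), 81.5)
scene green 34 (array([459.,  36.]), array([39., 14.]), 85.7)
scene lid 1086 (array([509.,  -7.]), array([129., 135.]), 82.1)
3.9167 [455.  -1.  18.] [-0.4 -0.   0.8]
```

View pics/s1.png

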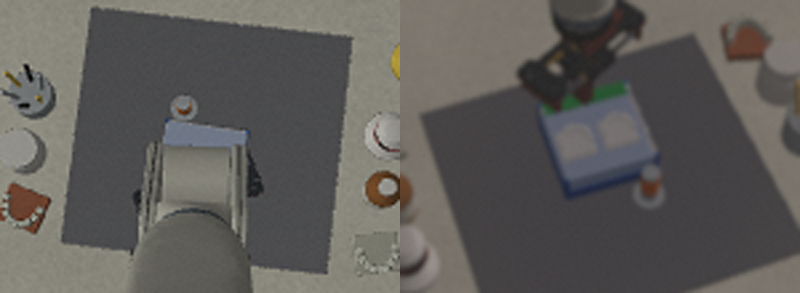

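The pictures show the case barely moved: the post gap is unchanged at top-crop (183,118) and scene-crop (655,185). That disagrees with the finger position, so I'm checking for a bias in the camera frames.

Run:
```python
from h import *
for n in ("top","scene"):
    p=viewer.get_image(n); W=cloud(p); x,y,z=W[...,0],W[...,1],W[...,2]
    print(n,p["fx"],p["fy"],p["cx"],p["cy"])
    if n=="top":
        for c,r in((200,150),(300,140),(310,210),(180,250),(290,225)): print("flat",(c,r),W[r,c].round(1))
    g=(x>330)&(x<620)&(y>-150)&(y<150)
    for a,b in((60,85),(85,105),(105,130),(130,160),(160,200)):
        k=g&(z>a)&(z<b); 
        if k.sum()>3: print(a,b,k.sum(),W[k].min(0).round(),W[k].max(0).round(),np.median(W[k],0).round())
    k=g&(z>44)&(z<58)&(x<590)&(abs(y)<40); print("lid z",np.median(z[k]).round(1), np.percentile(x[k],[1,5,50,95,99]).round(), "n",k.sum())
```

```text
top 411.14453088991314 411.14453088991314 263.54381627542205 192.52859422167688
flat (200, 150) [642.3 258.2 122.7]
flat (300, 140) [ 711.4 -144.7    5. ]
flat (310, 210) [ 415.8 -187.9   -1.2]
flat (180, 250) [244.1 350.9   5.6]
flat (290, 225) [ 3.524e+02 -1.046e+02 -2.000e-01]
60 85 26 [537. -27.  60.] [611.  34.  70.] [598.  22.  62.]
160 200 83 [431. -91. 163.] [515.  90. 189.] [467. -75. 179.]
lid z 51.7 [538. 539. 555. 571. 575.] n 149
scene 391.62551170297576 391.62551170297576 259.4503290104966 188.6826875900137
60 85 69 [451. -28.  60.] [613.  38.  85.] [546.  12.  65.]
85 105 16 [447. -15.  87.] [468.  11. 102.] [464.  -4.  91.]
105 130 4 [452. -16. 106.] [470.  -8. 111.] [463. -12. 107.]
130 160 166 [438. -88. 134.] [515.  83. 160.] [479. -15. 153.]
160 200 556 [408. -93. 160.] [520.  92. 200.] [469. -24. 179.]
lid z 53.1 [448. 458. 516. 569. 575.] n 647
```

Run:
```python
from h import *
p=viewer.get_image("wrist"); cv2.imwrite("pics/w1.png",p["pixels"][:,:,::-1]); print(np.round(p["hand_eye"],2).tolist(),p["fx"],p["cx"],p["cy"])
```

```text
[[0.0, 0.96, 0.27, 72.74], [1.0, -0.0, 0.0, 0.65], [0.0, 0.27, -0.96, -200.5], [0.0, 0.0, 0.0, 1.0]] 271.61666854653083 255.2606648281932 194.22542891252468
```

View pics/w1.png

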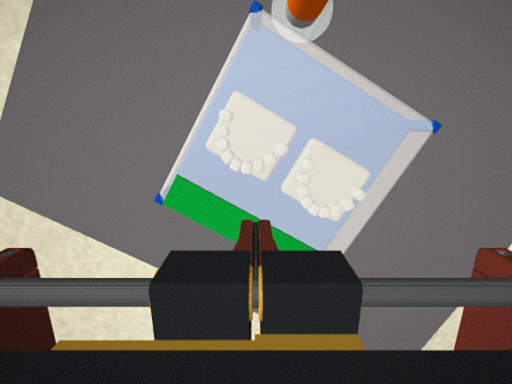

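The wrist view shows the finger touching the tag side at (255,240), case corners at (160,198), (257,7) and (436,127), and the post at (302,15), almost touching the far side. This view is good enough for tracking the case, so I'll use it.

```bash
cat > w.py <<'E'
import sys; from h import *
from scipy.spatial.transform import Rotation as R
o=ctrl.get_obs(); p=viewer.get_image("wrist")
T=np.eye(4); T[:3,:3]=R.from_rotvec(o["orientation"]).as_matrix(); T[:3,3]=o["ee_pos"]
p["T"]=T@np.array(p["hand_eye"]); W=cloud(p); z=W[...,2]; hs=cv2.cvtColor(p["pixels"],cv2.COLOR_RGB2HSV).astype(int)
ok=p["range_z"]>0
def fit(m,h):
    k,lab,st,_=cv2.connectedComponentsWithStats(m.astype(np.uint8),connectivity=4)
    rr,cc=np.nonzero(lab==1+np.argmax(st[1:,4])); P=np.array([world(p,u,v,h)[:2] for v,u in zip(rr,cc)])
    return P,rect(P)
blue=ok&(hs[...,0]>95)&(hs[...,0]<130)&(hs[...,1]>40)&(z>44)&(z<62)
P,r=fit(blue|(ok&(z>48)&(z<58)&(hs[...,1]<200)&(hs[...,2]>60)),53); print("lid",len(P),r, "corners",np.round(cv2.boxPoints(cv2.minAreaRect(P.astype(np.float32)))).tolist())
g=ok&(hs[...,0]>45)&(hs[...,0]<85)&(hs[...,1]>110)&(z>40)
if g.sum()>20: P,r=fit(g,53); print("green",len(P),r,"mean",P.mean(0).round())
org=ok&(hs[...,0]<15)&(hs[...,1]>200)&(hs[...,2]>130)&(z<70)&(z>15)&(W[...,0]>560)
if org.sum()>10: print("band",org.sum(),np.median(W[org],0).round())
if len(sys.argv)>1: cv2.imwrite("pics/"+sys.argv[1]+".png",p["pixels"][:,:,::-1])
print(o["t"],np.round(o["ee_pos"]),np.round(o["ft_force"],1))
E
python3 w.py
```

```text
lid 36490 (array([507.,  -5.]), array([128., 128.]), 82.0) corners [[434.0, -60.0], [561.0, -78.0], [579.0, 49.0], [452.0, 67.0]]
green 2796 (array([458.,  26.]), array([69., 23.]), 82.0) mean [459.  34.]
band 424 [591.  24.  36.]
4.0667 [455.  -1.  18.] [0.1 0.6 0.2]
```

```bash
cat >> w.py <<'E'
if len(sys.argv)>2:
    for r in range(205,262,6): print(r,[tuple(W[r,c].round().astype(int).tolist()) for c in (215,235,246,255,266,285)], p["pixels"][r,246].tolist())
E
python3 w.py w2 1
```

```text
lid 36493 (array([507.,  -5.]), array([128., 128.]), 82.0) corners [[434.0, -60.0], [561.0, -78.0], [579.0, 49.0], [452.0, 67.0]]
green 2811 (array([458.,  26.]), array([69., 23.]), 82.1) mean [459.  33.]
band 423 [591.  25.  35.]
4.1167 [455.  -1.  18.] [0.9 0.3 0.2]
205 [(464, 30, 53), (468, 18, 52), (471, 11, 52), (473, 6, 52), (476, 0, 52), (481, -12, 53)] [167, 184, 208]
211 [(460, 29, 53), (465, 17, 53), (468, 10, 52), (470, 4, 51), (472, -2, 52), (477, -13, 53)] [158, 177, 189]
217 [(457, 27, 53), (462, 15, 54), (464, 9, 54), (466, 3, 53), (469, -3, 53), (473, -15, 52)] [11, 165, 54]
223 [(453, 26, 54), (458, 14, 54), (464, 8, 63), (465, 3, 59), (468, -3, 62), (469, -17, 52)] [85, 41, 31]
229 [(449, 24, 53), (454, 12, 54), (464, 8, 73), (465, 3, 69), (468, -3, 72), (466, -18, 53)] [80, 28, 25]
235 [(421, 22, 2), (450, 11, 53), (464, 8, 81), (465, 2, 78), (468, -3, 81), (462, -20, 54)] [79, 37, 29]
241 [(416, 20, 3), (446, 9, 53), (464, 7, 88), (465, 2, 86), (468, -2, 89), (458, -21, 54)] [78, 27, 17]
247 [(409, 18, 1), (462, 12, 95), (464, 7, 95), (464, 2, 92), (468, -2, 96), (454, -23, 54)] [83, 40, 23]
253 [(482, 22, 143), (484, 17, 143), (486, 14, 144), (465, 3, 99), (487, 8, 143), (490, 3, 144)] [32, 30, 34]
259 [(482, 22, 148), (484, 17, 147), (485, 14, 147), (465, 3, 106), (488, 8, 148), (490, 3, 147)] [26, 25, 22]
```

play_rows --pt "-15 0 0" --pt "-15 0 0" --pt "-15 0 0" --pt "0 0 0" --yaw '[0,0,0,0]'

```text
t: 4.5
ee_pos: [406.6, -0.8, 17.9]
orientation: [-3.083, -0.598, 0.006]
ft_force: [-0.4, 0.4, -0.1]
width: -0.0
grasp_force: 0.0
```

```bash
sed -i 's/range(205,262,6)/range(160,262,8)/' w.py; python3 w.py w3 1
```

```text
lid 36946 (array([506.,  -5.]), array([128., 128.]), 82.0) corners [[434.0, -60.0], [561.0, -77.0], [578.0, 49.0], [451.0, 67.0]]
green 7398 (array([454.,   2.]), array([118.,  24.]), 82.0) mean [455.   5.]
4.5 [407.  -1.  18.] [-0.4  0.4 -0.1]
160 [(433, 44, 1), (448, 28, 53), (450, 22, 54), (452, 17, 53), (455, 11, 52), (459, 0, 53)] [7, 168, 55]
168 [(427, 42, 2), (433, 27, 1), (444, 20, 46), (448, 15, 53), (450, 9, 54), (455, -2, 53)] [6, 160, 55]
176 [(421, 40, 4), (427, 25, 3), (430, 16, 1), (433, 10, 2), (446, 7, 54), (450, -4, 55)] [107, 108, 106]
184 [(415, 37, 3), (421, 22, 3), (424, 14, 2), (427, 7, 2), (430, -1, 1), (446, -6, 54)] [117, 112, 111]
192 [(409, 35, 2), (415, 20, 3), (418, 11, 2), (421, 5, 3), (424, -4, 3), (439, -9, 47)] [111, 115, 109]
200 [(402, 33, 3), (408, 17, 3), (411, 9, 1), (415, 2, 3), (418, -7, 2), (423, -22, 1)] [114, 111, 112]
208 [(395, 30, 2), (402, 15, 2), (405, 6, 3), (407, -1, 1), (411, -9, 2), (418, -24, 3)] [113, 116, 111]
216 [(389, 28, 4), (395, 12, 2), (399, 4, 3), (401, -3, 2), (405, -12, 3), (411, -27, 2)] [112, 112, 112]
224 [(382, 26, 2), (388, 10, 2), (415, 8, 64), (416, 3, 60), (420, -3, 64), (404, -30, 2)] [81, 31, 20]
232 [(375, 23, 2), (381, 7, 2), (416, 8, 77), (416, 2, 72), (420, -3, 77), (397, -33, 1)] [84, 33, 24]
240 [(368, 21, 2), (374, 4, 1), (416, 7, 87), (416, 2, 83), (420, -2, 86), (391, -36, 3)] [86, 43, 31]
248 [(359, 18, -1), (414, 12, 96), (416, 7, 96), (417, 3, 94), (420, -2, 95), (383, -39, 2)] [90, 42, 34]
256 [(434, 22, 145), (437, 17, 146), (437, 14, 145), (417, 3, 102), (440, 8, 146), (442, 3, 146)] [21, 30, 33]
```

View pics/w3.png

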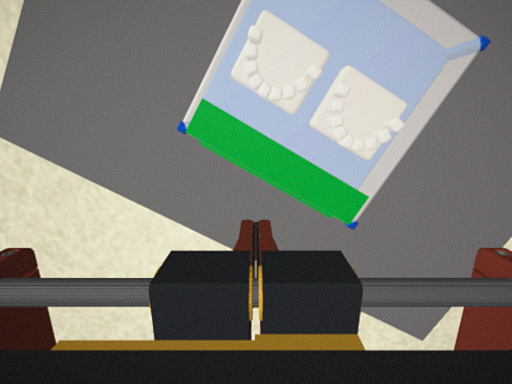

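The visible fingertip ends at (255,221), around z≈57 although the reported TCP z is 18. So the fingers end about 38 mm above the reported TCP and passed over the lid. I'll go lower in small steps and watch the force.

play_rows --pt "0 5 -10" --pt "0 5 -10" --pt "0 3 -6" --pt "0 0 -3" --pt "0 0 0" --yaw '[0,0,0,0,0]'

```text
t: 4.97
ee_pos: [410.6, 12.2, -11.2]
orientation: [-3.084, -0.598, 0.001]
ft_force: [-0.1, -0.6, 0.4]
width: 0.2
grasp_force: 0.0
```

```bash
sed -i 's/range(160,262,8)/range(204,250,4)/' w.py; python3 w.py w4 1
```

```text
lid 49022 (array([505.,  -5.]), array([128., 126.]), 82.1) corners [[434.0, -59.0], [559.0, -77.0], [577.0, 50.0], [452.0, 67.0]]
green 10015 (array([454.,   2.]), array([118.,  24.]), 82.0) mean [455.   5.]
4.9667 [411.  12. -11.] [-0.1 -0.6  0.4]
204 [(413, 44, 2), (418, 30, 1), (421, 23, 2), (424, 17, 2), (427, 10, 2), (442, 6, 45)] [113, 111, 111]
208 [(410, 43, 3), (415, 29, 2), (418, 22, 1), (421, 16, 2), (424, 8, 2), (429, -4, 2)] [112, 105, 107]
212 [(407, 42, 3), (413, 28, 3), (416, 21, 2), (418, 15, 2), (421, 7, 3), (426, -5, 2)] [117, 114, 113]
216 [(404, 41, 2), (410, 27, 3), (413, 20, 3), (415, 14, 3), (418, 6, 2), (424, -7, 2)] [111, 107, 108]
220 [(401, 40, 2), (407, 26, 3), (420, 21, 29), (413, 12, 3), (424, 10, 28), (421, -8, 3)] [84, 33, 27]
224 [(398, 39, 1), (404, 25, 2), (420, 21, 35), (420, 16, 31), (424, 10, 35), (418, -9, 2)] [86, 37, 30]
228 [(395, 37, 2), (401, 24, 2), (420, 21, 42), (420, 16, 38), (424, 10, 41), (415, -11, 1)] [82, 34, 20]
232 [(393, 36, 3), (398, 23, 2), (420, 21, 48), (420, 16, 44), (424, 10, 47), (412, -12, 2)] [88, 42, 34]
236 [(389, 35, 2), (395, 21, 2), (419, 21, 52), (420, 15, 49), (424, 11, 54), (409, -13, 2)] [82, 32, 23]
240 [(387, 34, 3), (392, 20, 2), (420, 20, 57), (420, 16, 55), (424, 11, 58), (406, -14, 3)] [81, 30, 22]
244 [(383, 33, 2), (389, 19, 3), (420, 20, 63), (421, 16, 60), (423, 11, 62), (403, -16, 2)] [82, 33, 27]
248 [(380, 32, 3), (418, 25, 67), (420, 20, 67), (420, 15, 64), (423, 11, 66), (400, -17, 2)] [86, 37, 29]
```

play_rows --pt "6 -3 -3" --pt "8 -1 -2" --pt "8 -1 0" --pt "6 -1 0" --pt "5 -1 0" --pt "4 0 0" --pt "0 0 0" --yaw '[0,0,0,0,0,0,0]'

```text
t: 5.6
ee_pos: [441.4, 5.0, -16.6]
orientation: [-3.082, -0.597, 0.018]
ft_force: [-13.5, -0.2, 5.4]
width: 0.4
grasp_force: 6.7
```

```bash
python3 w.py w5
```

```text
lid 57446 (array([520.,  -6.]), array([126., 126.]), 82.7) corners [[449.0, -61.0], [574.0, -77.0], [590.0, 48.0], [465.0, 64.0]]
green 8723 (array([469.,  -1.]), array([118.,  23.]), 82.6) mean [471.   6.]
5.6 [441.   5. -17.] [-13.5  -0.2   5.4]
```

play_rows --pt "-15 0 0" --pt "-12 -15 0" --pt "-5 -20 0" --pt "0 -15 0" --pt "10 0 0" --pt "8 0 0" --yaw '[0,0,0,0,0,0]'

```text
t: 6.15
ee_pos: [435.0, -45.6, -15.4]
orientation: [3.084, 0.594, 0.002]
ft_force: [-0.6, 0.3, -1.5]
width: 0.3
grasp_force: 0.5
```

play_rows --pt "8 -5 0" --pt "8 -6 0" --pt "7 -6 0" --pt "7 -6 0" --pt "6 -5 0" --pt "6 -5 0" --pt "0 0 0" --yaw '[0,0,0,0,0,0,0]'

```text
t: 6.73
ee_pos: [477.2, -78.9, -15.6]
orientation: [3.084, 0.597, 0.003]
ft_force: [-0.2, 0.2, 0.2]
width: 0.4
grasp_force: 0.0
```

```bash
python3 w.py w6
```

```text
lid 53828 (array([522., -17.]), array([112., 128.]), 22.0) corners [[446.0, 21.0], [494.0, -97.0], [598.0, -55.0], [551.0, 63.0]]
green 9523 (array([485., -31.]), array([ 23., 118.]), 21.5) mean [485. -31.]
6.7333 [477. -79. -16.] [-0.2  0.2  0.2]
```

play_rows --pt "6 -8 0" --pt "7 -7 0" --pt "7 -6 0" --pt "7 -5 0" --pt "6 -4 0" --pt "6 -3 0" --pt "0 0 0" --yaw '[0,0,0,0,0,0,0]'

```text
t: 7.37
ee_pos: [515.0, -112.7, -15.7]
orientation: [3.083, 0.598, -0.001]
ft_force: [-4.8, -8.3, 2.0]
width: 0.4
grasp_force: 4.6
```

```bash
python3 w.py w7
```

```text
lid 52619 (array([549., -29.]), array([121., 131.]), 35.9) corners [[461.0, -11.0], [538.0, -118.0], [636.0, -47.0], [559.0, 60.0]]
green 8220 (array([504., -61.]), array([ 23., 118.]), 41.2) mean [508. -64.]
band 39 [591.  17.  56.]
7.3667 [ 515. -113.  -16.] [-4.8 -8.3  2. ]
```

play_rows --pt "6 -4 0" --pt "6 -4 0" --pt "6 -3 0" --pt "6 -2 0" --pt "6 -2 0" --pt "6 -2 0" --pt "6 -2 0" --pt "0 0 0" --yaw '[0,0,0,0,0,0,0,0]'

```text
t: 8.08
ee_pos: [558.6, -130.6, -15.5]
orientation: [3.083, 0.597, 0.004]
ft_force: [-0.7, -2.9, -0.1]
width: 0.9
grasp_force: 1.1
```

```bash
python3 w.py w8
```

```text
lid 44330 (array([563., -44.]), array([127., 127.]), 61.4) corners [[477.0, -69.0], [588.0, -130.0], [649.0, -18.0], [537.0, 42.0]]
green 4066 (array([551., -96.]), array([24., 82.]), 61.5) mean [ 563. -100.]
band 614 [610.  14.  45.]
8.0833 [ 559. -131.  -15.] [-0.7 -2.9 -0.1]
```

View pics/w8.png

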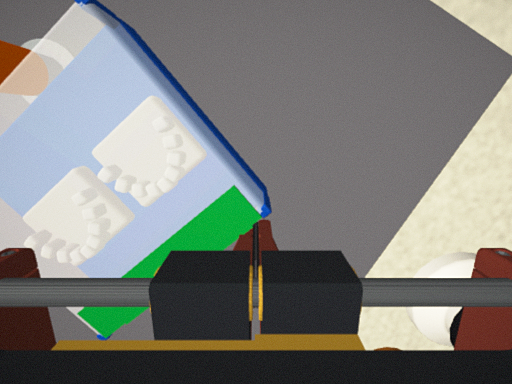

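The case is at about 61° and still bears on the post at (20,70). The finger is at (255,235), near the tag side's end. I'll continue.

play_rows --pt "6 -2 0" --pt "6 -2 0" --pt "6 -1 0" --pt "6 -1 0" --pt "6 0 0" --pt "6 0 0" --pt "6 0 0" --pt "0 0 0" --yaw '[0,0,0,0,0,0,0,0]'

```text
t: 8.8
ee_pos: [600.2, -136.0, -15.5]
orientation: [3.084, 0.598, 0.003]
ft_force: [0.9, -1.8, 0.9]
width: 0.3
grasp_force: 0.6
```

```bash
python3 w.py w9
```

```text
lid 31685 (array([592., -54.]), array([128., 100.]), 76.7) corners [[529.0, -104.0], [626.0, -128.0], [656.0, -3.0], [558.0, 20.0]]
green 2162 (array([ 604., -110.]), array([24., 35.]), 76.8) mean [ 608. -110.]
8.8 [ 600. -136.  -16.] [ 0.9 -1.8  0.9]
```

play_rows --pt "5 0 0" --pt "5 0 0" --pt "4 1 0" --pt "3 1 0" --pt "0 0 0" --yaw '[0,0,0,0,0]'

```text
t: 9.27
ee_pos: [616.8, -134.3, -15.5]
orientation: [3.083, 0.598, 0.003]
ft_force: [2.0, -4.4, 0.5]
width: 0.1
grasp_force: 1.9
```

```bash
python3 w.py w10
```

```text
lid 27150 (array([605., -55.]), array([128.,  90.]), 83.2) corners [[553.0, -113.0], [642.0, -124.0], [657.0, 3.0], [568.0, 14.0]]
green 1829 (array([ 621., -110.]), array([24., 29.]), 83.2) mean [ 623. -108.]
9.2667 [ 617. -134.  -15.] [ 2.  -4.4  0.5]
```

Square to within about 1° and lined up with the reader. I'll back straight off, lift clear, and check.

play_rows --pt "0 -8 0" --pt "0 -15 0" --pt "0 -5 20" --pt "0 0 35" --pt "0 0 35" --pt "0 0 40" --pt "0 0 40" --pt "0 0 30" --yaw '[0,0,0,0,0,0,0,0]'

```text
t: 9.98
ee_pos: [615.6, -163.1, 187.8]
orientation: [3.084, 0.596, 0.003]
ft_force: [0.6, -0.7, -0.5]
width: 0.3
grasp_force: 0.0
```

play_rows --pt "-30 -28 0" --pt "-30 -28 0" --pt "-30 -28 0" --pt "-30 -28 0" --pt "-30 -28 0" --pt "-30 -28 0" --pt "0 0 0" --pt "0 0 0" --yaw '[0,0,0,0,0,0,0,0]'

```text
t: 10.65
ee_pos: [433.4, -331.7, 184.4]
orientation: [-3.085, -0.59, -0.0]
ft_force: [-0.1, -0.0, 0.3]
width: 0.8
grasp_force: 0.0
```

```bash
sed -i 's/266,180/300,190/; s/266,205/235,215/; s/r-55:r+55,c-75:c+75/r-81:r+81,c-110:c+110/; s/(z>44)/(z>35)/' s.py; python3 s.py s2
python3 - <<'E'
from h import *
for n in ("top","scene"):
    p=viewer.get_image(n)
    for k in ("cast_a","bottle","jar","bowl","spatula","brush","reader_eye"):
        print(n,k,[(round(d["conf"],2),np.round(world(p,*d["location"])).tolist()) for d in models.landmark_of(p,k)[:3]])
E
```

```text
top green 159 (array([ 576., -103.]), array([ 24., 116.]), 82.6)
top lid 929 (array([582., -50.]), array([131., 130.]), 82.8)
scene green 143 (array([ 576., -104.]), array([ 17., 109.]), 83.0)
scene lid 1291 (array([587., -44.]), array([151., 134.]), 82.8)
10.75 [ 435. -330.  184.] [0.2 0.6 0.2]
top cast_a [(0.69, [384.0, -276.0, 17.0]), (0.61, [438.0, 267.0, 19.0])]
top bottle [(0.43, [467.0, -272.0, 69.0])]
top jar [(0.8, [519.0, 252.0, 79.0])]
top bowl [(0.57, [417.0, -377.0, 582.0])]
top spatula [(0.93, [588.0, -443.0, 15.0])]
top brush [(0.71, [521.0, 518.0, 20.0]), (0.17, [475.0, -273.0, 95.0])]
top reader_eye [(0.76, [559.0, -288.0, 79.0]), (0.71, [412.0, -369.0, 586.0]), (0.63, [261.0, -513.0, 78.0])]
scene cast_a [(0.84, [395.0, -272.0, 20.0]), (0.62, [452.0, 269.0, 15.0])]
scene bottle [(0.63, [501.0, -289.0, 55.0]), (0.4, [580.0, -24.0, 54.0])]
scene jar [(0.64, [543.0, 242.0, 36.0]), (0.49, [460.0, 263.0, 21.0])]
scene bowl [(0.63, [463.0, -555.0, 3.0])]
scene spatula [(0.62, [606.0, -444.0, -1.0])]
scene brush [(0.84, [543.0, 516.0, 23.0])]
scene reader_eye [(0.92, [684.0, -338.0, 83.0]), (0.82, [293.0, -522.0, 71.0]), (0.78, [450.0, -401.0, 78.0])]
```

View pics/s2.png

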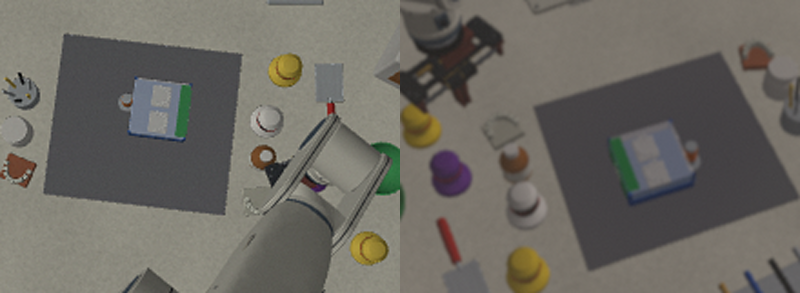

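The case stands square at 83° (the target is about 84°). Its green tag at left-crop (183,110) faces the white reader at (266,121), which is about 8 mm off the case's middle line. The bystanders are in place and the arm is clear, so I'm handing in.

```bash
python3 -c "
from workcell import ticket; print(ticket.close_job())"
```

```text
the job is handed in; nothing more can be done
None
```

I turned the case a quarter turn against the post and handed the job in; it stands within about 1° of square with the mat, green tag facing the white reader (about 8 mm off its middle line), with no bystander seen to have moved.

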